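Shut the rice cooker and start it steaming

TASK

The eggs lie in the rice cooker's steaming tray; set it going: press its half-open lid down by the grey front lip until it is shut, then push the loose round steam-vent cap on top of the lid fully home. Only then switch the cooker on by pressing down the raised half of its rocker switch, and last tap the big round start key all the way in and let it spring back. Press lightly, grip nothing, do not shove the cooker about, leave its two small keys alone and do not disturb the things standing round it.

Things in the scene. Friction and masses are not known exactly. Their poses are not given: they have to be found in the camera images.
- rice_cooker: White rice cooker, round body 220 mm across, 170 mm high when shut, box console in front; loose on rubber feet, 3 kg. Origin: under the round body's centre, on the worktop; x toward the hinge, y to the robot's left, z up. Console to x = -188, y = +/-103 mm; panel slopes 0.2 rad down to the front, its middle at x -152, z 115 mm. On it, left to right: rocker, round start key, two small keys.
- lid (a joint): Opening angle of the lid, rad: 0 = shut, starts 0.28 to 0.48 open. Its hinge line is parallel to the cooker's y, at x = +106 mm, z = 134 mm in the cooker's frame; the lid is a 220 mm disc, 32 mm thick in the middle. A stiff hinge: the lid stays where it is left, and closes under about 1 to 3 N pressed down on the front lip.
- lid_lip (a point): Middle of the top of the grey lip at the lid's front edge (32 x 56 mm), 211 mm from the hinge line and, at rest, 36 mm above the lid's underside; z: lid normal. The lip is a sprung catch: with the lid shut it gives up to 6 mm more, at 3.5 to 8 N. Come in low: a wall cabinet hangs 0.69 m above the worktop from x = 0.63 m on; a wall closes the worktop's right side at y = -0.47 m.
- vent_cap (a joint): How far the steam-vent cap stands up from its seat, m: 0 = fully home, starts 6 to 9 mm up. It stays where it is left; friction about 2.5 N must be overcome to push it in along the lid's normal.
- cap_top (a point): Middle of the top of the round steam-vent cap (46 mm across, 11.5 mm tall), which sits on a low grey seat near the middle of the lid, 120 mm from the hinge line; moves with the cap. With the lid shut and the cap home it is 180 mm above the worktop.
- main_switch (a joint): Angle of the rocker switch, rad: 0 = off (left half raised), 0.34 = on (right half raised). It pivots at its middle, one half going down as the other comes up, and stays where it is left; about 2 N on the raised end turns it.
- switch_raised_end (a point): On the rocker (22 mm wide, 49 mm long from left to right, at the panel's left), on top of the outer part of its left half, 18.5 mm from its middle: the half that is raised when off. Pressing it down about 6 mm turns the switch fully on. z axis: the panel's normal; moves with the rocker.
- start_key (a joint): Travel of the round start key, m: 0 = up, 0.0035 = fully pressed (about 3 N); springs back.
- start_top (a point): Middle of the top of the round start key (29 mm across, the only round key), at the middle of the panel, standing about 13 mm above it; its top is about 127 mm above the worktop. z axis: the panel's normal, along which the key travels.
- small_key_far (a joint): Travel of the small oblong key (11 x 24 mm) at the panel's right, the one nearer the lid, m; 0 = up. Leave it alone.
- small_key_near (a joint): Travel of the small oblong key (11 x 24 mm) at the panel's right, the one nearer the front, m; 0 = up. Leave it alone.
- measuring_cup: Bystander: small open steel cup, 68 mm across, 62 mm tall. Origin under its centre.
- rice_paddle: Bystander: wooden rice paddle, 196 mm long, 8 mm thick, lying flat on the worktop. Origin under its middle, x along it.
- oyster_bottle: Bystander: flat clear bottle with a white cap, 46 x 79 x 190 mm. Origin under its centre.
- soy_bottle: Bystander: dark round bottle with a yellow cap, 56 mm across, 214 mm tall. Origin under its centre.
- salt_shaker: Bystander: salt shaker, 44 mm across, 90 mm tall. Origin under its centre.
- spice_jar: Bystander: spice jar with a dark cap, 44 mm across, 96 mm tall. Origin under its centre.

How it is judged (in metres and radians):
On the way, in this order (a step that is already met when the one before it is completed fails the run):
1. the lid is shut (value of joint lid below 0.025 rad), for 0.1 s.
2. the vent cap is pressed home, the lid still shut (value of joint vent_cap below 0.0015 m and value of joint lid below 0.025 rad), for 0.1 s.
3. the rocker switch is on (value of joint main_switch above 0.27 rad), for 0.1 s.
4. the start key is pressed in, with the switch on, the lid shut and the cap home (all of step 2 and value of joint start_key above 0.0024 m and value of joint main_switch above 0.27 rad), for 0.04 s.
At the end, for the whole second after the job is handed in: The lid is shut (within 0.025 rad), the vent cap home (within 1.5 mm), the rocker switch on (over 0.27 rad), the start key sprung back, the small keys up, and the cooker upright and at rest within 25 mm of where it stood (all of step 2 and value of joint main_switch above 0.27 rad and value of joint each of start_key, small_key_far, small_key_near below 0.001 m and distance of rice_cooker from where it was at the start of the episode below 0.025 m and angle between rice_cooker's own z axis and vertical below 0.05 rad and linear speed of rice_cooker below 0.01 m/s); the robot touches nothing.
It fails at once if a step is done too early: the cap pushed home or the switch turned on while the lid is open, the switch turned on while the cap is up, or the start key pressed while the switch is off ((value of joint vent_cap below 0.0015 m and value of joint lid above 0.06 rad) or (value of joint main_switch above 0.2 rad and (value of joint lid above 0.06 rad or value of joint vent_cap above 0.003 m)) or (value of joint start_key above 0.0018 m and value of joint main_switch below 0.2 rad)).
It fails at once if a small key is pressed (value of joint any of small_key_far, small_key_near above 0.0015 m).
It fails at once if the cooker is pressed or struck hard (over 60 N) (contact force between any of the fingers, the arm and rice_cooker above 60 N).
It fails at once if the cooker is shoved more than 25 mm, lifted or tipped (distance of rice_cooker from where it was at the start of the episode above 0.025 m or height (world z) of rice_cooker above 0.012 m or angle between rice_cooker's own z axis and vertical above 0.08 rad).
It fails at once if a thing standing round the cooker is disturbed (moved over 20 mm) (distance of any of measuring_cup, rice_paddle, oyster_bottle, soy_bottle, salt_shaker, spice_jar from where it was at the start of the episode above 0.02 m).
It also fails if it takes over 54 s, if anything falls off the work surface, if the arm or the gripper's body presses on something with over 40 N, if the wrist force passes 120 N, or if a joint passes its speed limit or range.

ROBOT

A 6-joint arm with a two-finger parallel gripper is mounted at the origin on a cart in front of the work surface, level with it; the furniture and walls round the work are solid. World frame = base frame: x ahead of the robot, y to its left, z up, the work surface at z = 0. Lengths are in mm, angles in rad, forces in N, time in s.
With the tool pointing down it reaches from about 425 to 1125 mm from the base axis. Payload 14.9 kg.
Tool frame: the origin (TCP) lies at the very end of the fingers, on their centre line; the grasp point (between the pads) lies 19 mm behind it; x points along the fingers, z is the direction in which the jaws open and shut, and the axes are right-handed (so a half turn about x gives the same grasp; the last joint's range is limited). The gripper opens to 91 mm and grips with 3 to 60 N. Pads are 32 mm wide; open, the fingers measure 118 mm over their backs; the gripper's body (76 mm by 178 mm) begins 60 mm behind the grasp point.
Start: joints at [1.068, 0.379, 1.734, -0, 1.028, -0.033], TCP at [316.905, 624.171, 213.932] pointing down, gripper open.
Joint ranges: [-2.77, 2.77], [-0.74, 2.19], [0, 2.66], [-1.06, 4.2], [0.31, 2.87], [-3.08, 3.08]. Speed limits (rad/s): [1.89, 1.89, 2.39, 3.14, 3.14, 3.14].

INTERFACE

Orientations are given as a 3x3 rotation matrix whose columns are the frame's x, y, z axes.
In Python, from rig import manip gives the robot as it stands.
- The arm moves only by the tool move_arm, never from a script. Its argument "rows" is a list of rows, each a list of 4 numbers: the shift along the tool's x, y, z in mm, then the turn about the tool's x in degrees. In form: [[x, y, z, roll], ...]. A call has 1 to 8 rows; each row is the pose to reach, as a shift and turn from the pose commanded when the call began, along the tool's axes at that moment; what a row does not reach only later rows make up. A row lasts 1/12 s, in which the tool goes at most 41.7 mm and 7.16 degrees, less where a joint would pass 70% of its speed; a pose out of reach is approached as far as the arm can. A call with a gripper value outside its range is refused whole. "claw" is the gripper command: -1 is fully open, 1 is shut, values between are in proportion, set as the call begins (left out, the last holds). The fingers move at their own pace and stop on an object; "newtons" is the grip in N (left out, the last holds). Time passes only in rows, so rows that repeat a pose let the fingers close. It gives the time, the measured TCP pose, the force and the opening at its end, in the units of the state.
- manip.observe(): the state, without advancing time (a new reading comes with each control period).
- manip.read_camera(name): name is "side" or "top" or "wrist"; returns the picture (480x640x3 uint8, red, green, blue); there is no depth.
- manip.camera_params(name): a dict with "intrinsics" (3x3 intrinsics, pixels), "position" and "attitude" of the camera in the world. Camera axes: x right, y down, z forward; pixel columns grow to the right and rows downward; lengths in mm; the calibration is good to about 2 mm. A picture is of the moment at which its call begins: read the wrist's pose just before it. camera_params takes no time and is no camera call; for the wrist camera it gives the pose at the moment of the call.
- manip.hand_in(): hands the job in, once; it reports no verdict.
Trained networks look in the newest picture that a camera, given by its name, has taken for a name from the list of things; names that differ only in an ending like _2 or _b are one class to them, and where a whole thing is asked for, a point or a joint stands for the part that bears it (a point fixed in the world has none). Each returns a list of dicts, best first, with "conf" (0 to 1); they miss things now and then, are a little off and sometimes report something else, mostly with a low value. They report only what shows in the picture. A call takes as long as a camera call.
- manip.regions_of(camera, query): "pixels" (480x640 bool, what is visible of it) and "uv" ([column, row] in pixels, amid what is visible of it).
- manip.spot_point(camera, query): "uv" ([column, row] in pixels: a listed point, or the origin of a listed thing).
The state is a dict: "time_s": time; "q": joint angles; "joint_vel": joint speeds; "joint_torque": joint torques, N m; "tool_pos": TCP position; "tcp_rot": TCP orientation; "force": force on the tool from outside, world axes, zero at the start; "moment": the same for the moment, N m; "width": finger opening in mm.
Only numpy, scipy, OpenCV 4.12 (cv2) and the standard library are available. Lean on these libraries where they do the work, as an engineer would, in place of code of your own. Each camera call takes 0.05 s, during which the arm holds its last target.

## Working session

There is one attempt and no reset: what is moved stays moved. The work goes in short steps, Python scripts to look and compute and a tool call to move; the robot and the scene stay as the last step left them, time stands still between calls to the robot, and variables do not carry over. Pictures are saved under pics/ and viewed, and the job is handed in when it is done.

Besides the shell and the picture viewer there is one more tool, called after "Request:" by a JSON object that holds its "method" and its "body". move_arm: Moves the arm, as the interface text tells. Its arguments: {"type":"object","properties":{"rows":{"type":"array","items":{"type":"array","items":{"type":"number"}}},"claw":{"type":"number"},"newtons":{"type":"number"}},"required":["rows"]}

```bash
mkdir -p pics; ls; python3 - <<'E'
from rig import manip
import cv2,numpy as np
print(manip.observe())
for c in ["side","top","wrist"]:
    im=manip.read_camera(c); cv2.imwrite(f"pics/{c}0.png",im[:,:,::-1])
    print(c,manip.camera_params(c))
    for q in ["rice_cooker","lid_lip","cap_top","switch_raised_end","start_top"]:
        r=manip.spot_point(c,q); print(q,[(np.round(a['uv'],1).tolist(),round(a['conf'],2)) for a in r[:2]])
E
```

```text
pics
{'time_s': 0.0, 'q': array([ 1.06771808e+00,  3.79398731e-01,  1.73478930e+00,  1.18210884e-05,
        1.02847730e+00, -3.32667112e-02]), 'joint_vel': array([-2.28346099e-04,  9.76368904e-04,  1.20181251e-03,  1.05379049e-03,
       -7.23326928e-05,  4.87004905e-04]), 'joint_torque': array([-1.53901374e-04, -7.63720393e+01, -4.34356320e+01,  6.49870955e-02,
        4.25086438e-02, -7.25282030e-05]), 'tool_pos': array([316.69360809, 623.81959563, 213.2909057 ]), 'tcp_rot': array([[-5.26031297e-04, -8.91650850e-01,  4.52723409e-01],
       [-9.34887779e-04,  4.52723712e-01,  8.91650361e-01],
       [-9.99999425e-01,  4.57904135e-05, -1.07174032e-03]]), 'force': array([ 0.07031234, -0.26059699, -0.10654561]), 'moment': array([ 0.02665117, -0.03845206,  0.01452113]), 'width': 91.53125844026795}
side {'intrinsics': array([[466.08032187,   0.        , 321.96253785],
       [  0.        , 466.08032187, 232.49657971],
       [  0.        ,   0.        ,   1.        ]]), 'position': array([-206.38489485, -450.61909979,  779.56962872]), 'attitude': array([[ 0.49450721, -0.50084913,  0.71
[... 682 characters left out ...]
 -1.73531994e-01, -9.84828175e-01]])}
rice_cooker []
lid_lip [([322.5, 245.3], 0.87)]
cap_top [([330.0, 206.8], 0.56)]
switch_raised_end [([283.0, 277.8], 0.57)]
start_top [([317.6, 283.7], 0.61)]
wrist {'intrinsics': array([[375.6456217 ,   0.        , 318.7404524 ],
       [  0.        , 375.6456217 , 238.34306717],
       [  0.        ,   0.        ,   1.        ]]), 'position': array([248.54725058, 658.60574063, 383.58958505]), 'attitude': array([[ 4.52786125e-01,  8.58340210e-01,  2.41323039e-01],
       [ 8.91619158e-01, -4.35875130e-01, -1.22589346e-01],
       [-3.66535896e-05,  2.70675000e-01, -9.62670787e-01]])}
rice_cooker []
lid_lip []
cap_top []
switch_raised_end []
start_top []
```

View pics/side0.png

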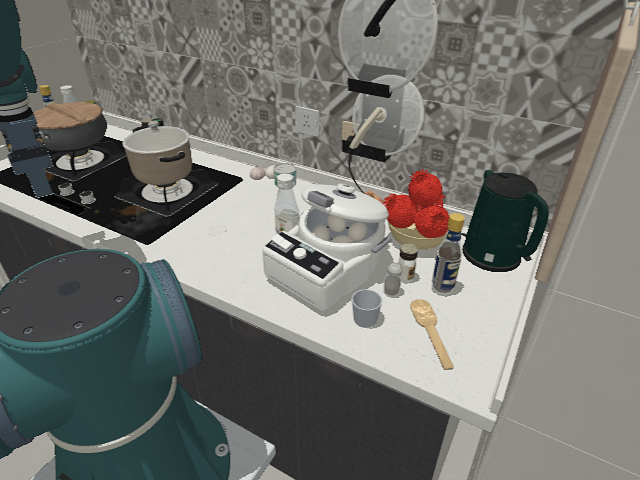

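View pics/top0.png

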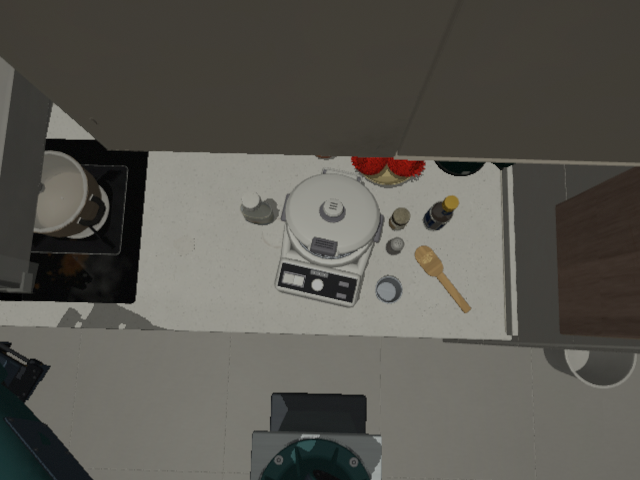

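```bash
cat > h.py <<'E'
from rig import manip
import cv2,numpy as np
def ray(c,uv,p=None):
    p=p or manip.camera_params(c)
    d=np.linalg.inv(p['intrinsics'])@np.array([uv[0],uv[1],1.]); d=p['attitude']@d
    return p['position'],d/np.linalg.norm(d)
def tri(obs):
    A=np.zeros((3,3));b=np.zeros(3);L=[]
    for c,uv in obs:
        o,d=ray(c,uv);P=np.eye(3)-np.outer(d,d);A+=P;b+=P@o;L.append((o,P))
    x=np.linalg.solve(A,b); return x,[np.linalg.norm(P@(x-o)) for o,P in L]
def proj(c,X):
    p=manip.camera_params(c);v=p['intrinsics']@(p['attitude'].T@(np.array(X,float)-p['position']));return v[:2]/v[2]
E
python3 - <<'E'
from h import *
S={"lid_lip":[321.5,193],"cap_top":[350.2,185.5],"switch_raised_end":[275.6,235.7],"start_top":[296.7,252.8]}
T={"lid_lip":[322.5,245.3],"cap_top":[330,206.8],"switch_raised_end":[283,277.8],"start_top":[317.6,283.7]}
for k in S:
    x,e=tri([("side",S[k]),("top",T[k])]);print(k,x.round(1),np.round(e,1))
E
```

```text
lid_lip [578.7  -4.7 247. ] [1.3 1.3]
cap_top [672.1 -24.  225.2] [7.1 7.1]
switch_raised_end [517.9  85.3 134.5] [1.6 1.6]
start_top [503.5   9.8 123.2] [5.1 5.1]
```

```bash
python3 - <<'E'
import cv2
a=cv2.imread("pics/side0.png")[170:310,255:395]; b=cv2.imread("pics/top0.png")[165:315,255:405]
cv2.imwrite("pics/sc.png",cv2.resize(a,(560,560),interpolation=cv2.INTER_CUBIC)) # x4
cv2.imwrite("pics/tc.png",cv2.resize(b,(600,600),interpolation=cv2.INTER_CUBIC))
E
```

```text
(no output)
```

View pics/sc.png

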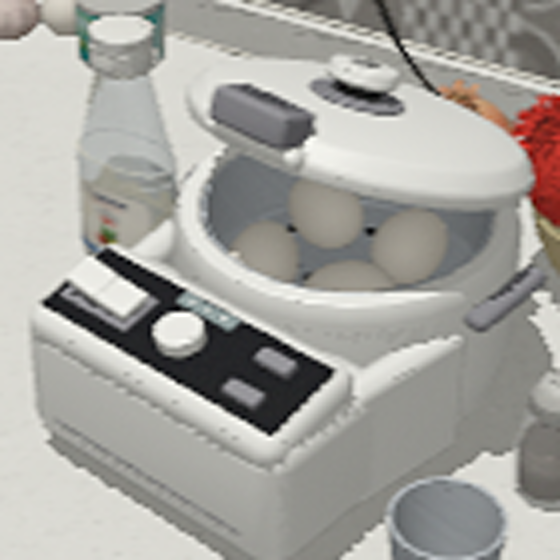

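View pics/tc.png

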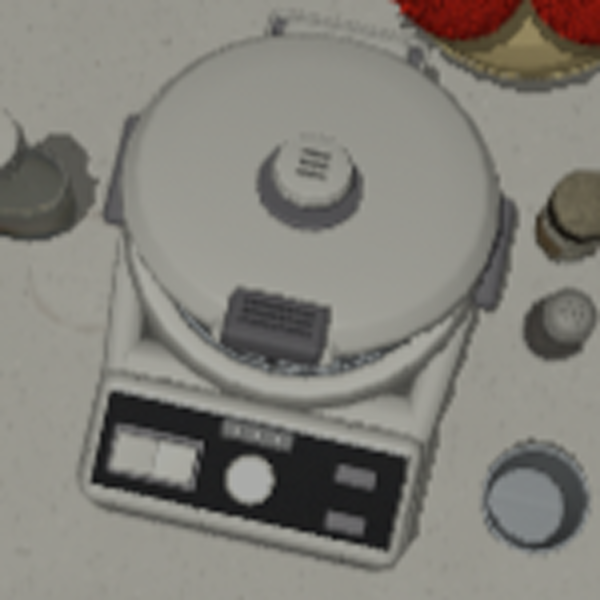

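```bash
cat > fit.py <<'E'
from h import *
from scipy.optimize import least_squares
R=lambda a:np.array([[np.cos(a),-np.sin(a),0],[np.sin(a),np.cos(a),0],[0,0,1]])
def lidpt(r,h,th): # r from hinge, h above lid underside (hinge plane z=134)
    return np.array([106-r*np.cos(th)-h*np.sin(th),0,134-r*np.sin(-th)+h*np.cos(th)])
n=np.array([-np.sin(.2),0,np.cos(.2)])
def model(p):
    x,y,yaw,th,cap,ry=p
    key=np.array([-152,0,115])+13*n
    L={'lip':lidpt(211,36,th),'cap':lidpt(120,46+cap,th),'start':key,
       'rock':np.array([-152,ry,115])+n*15}
    for i,sy in enumerate((1,-1)): L['con%d'%i]=0
    return {k:R(yaw)@v+[x,y,0] for k,v in L.items() if k[:3]!='con'}
obs={'side':{'cap':(346,187.5),'lip':(321,195.8),'start':(300,252),'rock':(278,240)},
'top':{'cap':(334.3,206.3),'lip':(324.3,244.5),'start':(317.3,285),'rock':(287,277)}}
def res(p):
    m=model(p);r=[]
    for c in obs:
        for k,uv in obs[c].items(): r+=list(proj(c,m[k])-uv)
    return np.array(r+[(p[4]-7.5)/1.5])
if __name__=="__main__":
    s=least_squares(res,[650,-10,-.15,.38,7.5,70],loss='soft_l1')
    print(s.x.round(3));print(res(s.x).round(1))
    for k,v in model(s.x).items(): print(k,v.round(1))
    print(manip.observe()['time_s'])
E
python3 fit.py
```

```text
[ 6.54196e+02 -3.24730e+01 -2.42000e-01  5.54000e-01  6.64300e+00
  7.47830e+01]
[ -5.5  -0.1  -1.  -10.5   1.   -0.4   0.7  -2.4  -0.5  15.6   1.2   5.1
   0.7  -0.5   0.2  -0.9  -0.6]
lip [564.5 -10.3 275.6]
cap [631.1 -26.8 241.9]
start [504.1   4.6 127.7]
rock [521.7  77.3 129.7]
0.9
```

```bash
sed -i 's/-h\*np.sin(th),0/+h*np.sin(th),0/' fit.py; python3 fit.py
```

```text
[ 6.5575e+02 -2.3086e+01 -1.9500e-01  3.5700e-01  7.1490e+00  7.1281e+01]
[ 0.9 -0.9  1.  -0.1  0.1 -0.7 -0.1 -1.5 -0.9  0.9  0.1  1.2 -0.3 -0.5
  0.3  0.9 -0.2]
lip [578.1  -7.8 241.5]
cap [667.7 -25.4 225.7]
start [504.1   6.9 127.7]
rock [517.5  76.9 129.7]
0.9
```

Request:
{"method": "move_arm", "body": {"claw": 1, "newtons": 10, "rows": [[-20,-25,-20,-4],[-40,-55,-45,-8],[-60,-85,-72,-12],[-70,-115,-98,-15.7],[-70,-145,-124,-15.7],[-70,-175,-150,-15.7],[-70,-207,-178,-15.7],[-70,-240,-206,-15.7]]}}

```text
time_s: 1.57
tool_pos: [436.7, 332.9, 284.3]
tcp_rot: [[0.001, -0.981, 0.194], [0.0, 0.194, 0.981], [-1.0, -0.0, 0.0]]
force: [0.9, -0.1, 0.5]
width: 40.9
```

Request:
{"method": "move_arm", "body": {"rows": [[0,-21,-33,0],[0,-43,-66,0],[0,-66,-99,0],[0,-89,-133,0],[0,-112,-167,0],[0,-135,-201,0],[0,-158,-236,0],[5,-180,-270,0]]}}

```text
time_s: 2.23
tool_pos: [561.4, 32.7, 280.0]
tcp_rot: [[0.002, -0.981, 0.195], [0.0, 0.195, 0.981], [-1.0, -0.002, 0.0]]
force: [0.4, 0.2, 0.2]
width: 0.2
```

Request:
{"method": "move_arm", "body": {"rows": [[0,-12,-18,0],[0,-24.5,-37,0],[0,-24.5,-37,0]]}}

```text
time_s: 2.48
tool_pos: [578.4, -9.3, 279.0]
tcp_rot: [[0.0, -0.98, 0.197], [-0.001, 0.197, 0.98], [-1.0, -0.001, -0.0]]
force: [0.1, 0.1, 0.8]
width: 0.9
```

```bash
python3 - <<'E'
from h import *
for c in ["side","wrist","top"]:
    im=manip.read_camera(c); cv2.imwrite(f"pics/{c}1.png",im[:,:,::-1])
s=manip.observe();print(s['tool_pos'],s['force'],s['width'],s['time_s'])
a=cv2.imread("pics/side1.png")[130:310,235:415]; b=cv2.imread("pics/wrist1.png")
cv2.imwrite("pics/sc1.png",np.hstack([cv2.resize(a,(400,400),interpolation=cv2.INTER_CUBIC),cv2.resize(b,(400,300))[:, :]] if 0 else [cv2.resize(a,(400,400)),np.vstack([cv2.resize(b,(400,300)),np.zeros((100,400,3),np.uint8)])]))
E
```

```text
[577.11726621  -6.07239746 278.8476566 ] [0.34883966 0.96289148 0.19946613] 0.3724648753366702 2.6333
```

View pics/sc1.png

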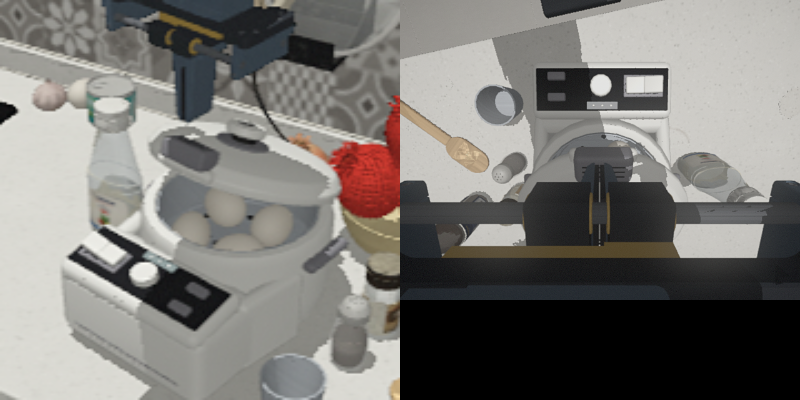

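Request:
{"method": "move_arm", "body": {"rows": [[10,0,0,0],[20,0,0,0],[27,0,0,0],[31,1,0,0],[35,2,0,0],[39,3,0,0],[43,4,0,0],[47,5,0,0]]}}

```text
time_s: 3.3
tool_pos: [572.3, -5.2, 231.7]
tcp_rot: [[0.0, -0.981, 0.194], [-0.0, 0.194, 0.981], [-1.0, -0.0, 0.0]]
force: [-1.6, 0.4, 1.5]
width: 0.2
```

Request:
{"method": "move_arm", "body": {"rows": [[5,2,0,0],[10,4,0,0],[15,6,0,0],[20,8,0,0],[25,10,0,0],[30,11.5,0,0],[35,13,0,0],[40,14.5,0,0]]}}

```text
time_s: 3.97
tool_pos: [558.1, -2.4, 191.5]
tcp_rot: [[0.0, -0.981, 0.195], [-0.0, 0.195, 0.981], [-1.0, -0.0, -0.0]]
force: [1.4, 0.8, 1.9]
width: 0.6
```

Request:
{"method": "move_arm", "body": {"rows": [[4,1.2,0,0],[8,2.4,0,0],[12,3.3,0,0],[15,4,0,0],[18,4.6,0,0],[20,5,0,0],[21,5,0,0],[22,5,0,0]]}}

```text
time_s: 4.63
tool_pos: [553.1, -1.4, 169.8]
tcp_rot: [[-0.0, -0.981, 0.195], [0.0, 0.195, 0.981], [-1.0, 0.0, -0.0]]
force: [-1.3, 0.1, 4.3]
width: 0.5
```

Request:
{"method": "move_arm", "body": {"rows": [[1,0,0,0],[2,0,0,0],[3,0,0,0],[3,0,0,0]]}}

```text
time_s: 4.97
tool_pos: [553.2, -1.4, 166.9]
tcp_rot: [[-0.0, -0.981, 0.195], [0.0, 0.195, 0.981], [-1.0, 0.0, -0.0]]
force: [-3.9, 0.6, 6.2]
width: 0.8
```

```bash
python3 - <<'E'
from h import *
for i in range(3):
    im=manip.read_camera("side");s=manip.observe();print(s['tool_pos'].round(1),s['force'].round(1))
cv2.imwrite("pics/side2.png",im[:,:,::-1])
a=cv2.imread("pics/side2.png")[170:310,255:395]
cv2.imwrite("pics/sc2.png",cv2.resize(a,(560,560),interpolation=cv2.INTER_CUBIC))
E
```

```text
[553.2  -1.4 167. ] [-4.1  0.3  5.2]
[553.2  -1.4 167. ] [-3.1 -0.1  5.6]
[553.2  -1.4 167. ] [-3.8  0.2  5.4]
```

View pics/sc2.png

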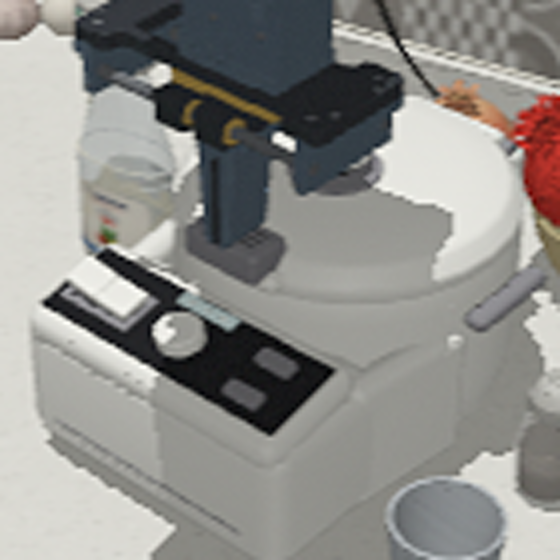

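Request:
{"method": "move_arm", "body": {"rows": [[1,0,0,0],[1.5,0,0,0],[1.5,0,0,0],[-10,0,0,0],[-30,0,0,0],[-50,0,0,0],[-60,0,0,0],[-60,0,0,0]]}}

```text
time_s: 5.78
tool_pos: [554.7, -1.5, 229.6]
tcp_rot: [[0.004, -0.981, 0.194], [-0.0, 0.194, 0.981], [-1.0, -0.004, 0.001]]
force: [0.1, -1.0, -0.1]
width: 0.4
```

```bash
python3 - <<'E'
from h import *
for c in ["side","top"]:
    im=manip.read_camera(c); cv2.imwrite(f"pics/{c}3.png",im[:,:,::-1])
s=manip.observe();print(s['tool_pos'].round(1),s['force'].round(1))
a=cv2.imread("pics/side3.png")[150:290,255:395]; b=cv2.imread("pics/top3.png")[165:315,255:405]
cv2.imwrite("pics/c3.png",np.hstack([cv2.resize(x,(400,400),interpolation=cv2.INTER_CUBIC) for x in (a,b)]))
print(manip.spot_point("side","start_top"),manip.spot_point("side","lid_lip"),manip.spot_point("side","cap_top"))
E
```

```text
[553.2  -1.4 226.8] [-0.3  0.3 -1. ]
[{'uv': [296.7, 253.7], 'conf': 0.66}] [{'uv': [313.6, 224.0], 'conf': 0.57}] [{'uv': [340.7, 204.4], 'conf': 0.53}, {'uv': [298.2, 252.2], 'conf': 0.39}]
```

View pics/c3.png

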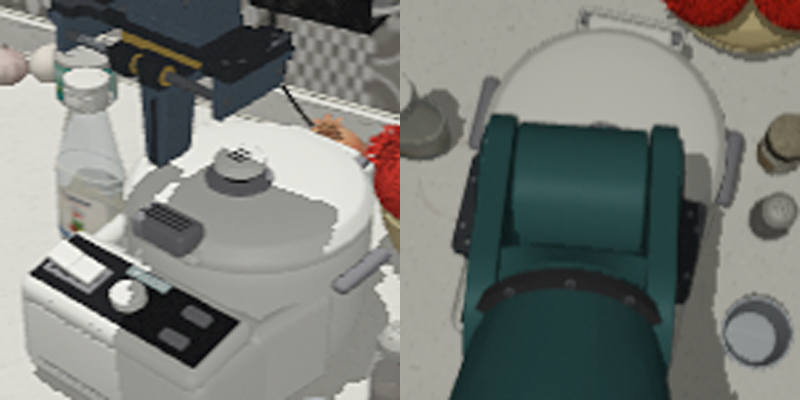

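```bash
python3 - <<'E'
from fit import *
for th in (0,.03):
    m=model([655.75,-23.1,-.195,th,7.1,71.3])
    for k in m: print(th,k,m[k].round(1),proj("side",m[k]).round(1))
E
```

```text
0 lip [552.7  -2.8 170. ] [314.4 226.8]
0 cap [642.  -20.4 187.1] [339.6 204.7]
0 start [504.1   6.9 127.7] [300.1 251.3]
0 rock [517.5  76.9 129.7] [277.9 238.5]
0.03 lip [553.9  -3.  176.3] [314.8 224.3]
0.03 cap [643.6 -20.7 190.7] [340.1 203.1]
0.03 start [504.1   6.9 127.7] [300.1 251.3]
0.03 rock [517.5  76.9 129.7] [277.9 238.5]
```

Request:
{"method": "move_arm", "body": {"rows": [[0,-30,-0.5,0],[0,-60,-1,0],[0,-91,-1.4,0],[12,-91,-1.4,0],[24,-91,-1.4,0],[32,-91,-1.4,0],[35,-91,-1.4,0],[35,-91,-1.4,0]]}}

```text
time_s: 6.7
tool_pos: [640.8, -20.3, 190.5]
tcp_rot: [[-0.002, -0.981, 0.194], [0.0, 0.194, 0.981], [-1.0, 0.002, -0.0]]
force: [0.3, 0.4, 0.3]
width: 0.6
```

Request:
{"method": "move_arm", "body": {"rows": [[2,0,0,0],[4,0,0,0],[6,0,0,0],[8,0,0,0],[9,0,0,0],[9,0,0,0]]}}

```text
time_s: 7.2
tool_pos: [642.4, -20.5, 183.0]
tcp_rot: [[0.0, -0.981, 0.195], [0.0, 0.195, 0.981], [-1.0, -0.0, 0.0]]
force: [1.0, -0.7, -0.5]
width: 0.3
```

Request:
{"method": "move_arm", "body": {"rows": [[1,0,0,0],[2,0,0,0],[2,0,0,0]]}}

```text
time_s: 7.45
tool_pos: [642.3, -20.5, 180.9]
tcp_rot: [[0.0, -0.981, 0.195], [-0.0, 0.195, 0.981], [-1.0, -0.0, 0.0]]
force: [0.3, 0.7, 0.8]
width: 0.4
```

Request:
{"method": "move_arm", "body": {"rows": [[1,0,0,0],[1,0,0,0]]}}

```text
time_s: 7.62
tool_pos: [642.4, -20.5, 180.2]
tcp_rot: [[0.0, -0.981, 0.195], [-0.0, 0.195, 0.981], [-1.0, -0.0, -0.0]]
force: [-0.7, 0.7, 4.4]
width: 0.4
```

```bash
python3 - <<'E'
from h import *
im=manip.read_camera("side"); cv2.imwrite("pics/side4.png",im[:,:,::-1])
s=manip.observe();print(s['tool_pos'].round(1),s['force'].round(1))
a=cv2.imread("pics/side4.png")[150:290,255:395]
cv2.imwrite("pics/c4.png",cv2.resize(a,(560,560),interpolation=cv2.INTER_CUBIC))
E
```

```text
[642.4 -20.5 180.2] [-2.1  0.6  5.3]
```

View pics/c4.png

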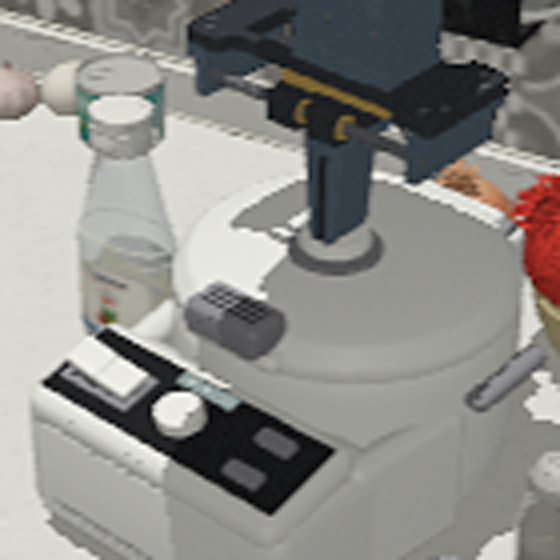

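Request:
{"method": "move_arm", "body": {"rows": [[0.5,0,0,0],[1,0,0,0],[1,0,0,0]]}}

```text
time_s: 7.92
tool_pos: [642.5, -20.5, 180.1]
tcp_rot: [[0.0, -0.981, 0.195], [-0.0, 0.195, 0.981], [-1.0, -0.0, -0.0]]
force: [-6.7, 1.3, 15.2]
width: 0.6
```

Request:
{"method": "move_arm", "body": {"rows": [[-10,0,0,0],[-30,0,0,0],[-50,0,0,0],[-50,20,0,0],[-50,20,0,0]]}}

```text
time_s: 8.33
tool_pos: [621.3, -16.3, 229.9]
tcp_rot: [[0.001, -0.981, 0.194], [-0.0, 0.194, 0.981], [-1.0, -0.001, 0.0]]
force: [1.1, -0.3, -0.7]
width: 0.4
```

```bash
python3 - <<'E'
from h import *
im=manip.read_camera("side"); cv2.imwrite("pics/side5.png",im[:,:,::-1])
im=manip.read_camera("wrist"); cv2.imwrite("pics/wrist5.png",im[:,:,::-1])
s=manip.observe();print(s['tool_pos'].round(1),s['force'].round(1))
a=cv2.imread("pics/side5.png")[150:290,255:395];b=cv2.imread("pics/wrist5.png")
b=cv2.resize(b,(400,300))
cv2.imwrite("pics/c5.png",np.hstack([cv2.resize(a,(400,400),interpolation=cv2.INTER_CUBIC),np.vstack([b,b[:100]*0])]))
for c in ("side","wrist"):
  for q in ("start_top","switch_raised_end"):
    r=manip.spot_point(c,q);print(c,q,[(a['uv'],a['conf']) for a in r[:1]])
print(proj("side",[642,-20.4,180]))
E
```

```text
[622.4 -16.6 229. ] [ 0.8  0.  -0.7]
side start_top [([294.8, 250.1], 0.47)]
side switch_raised_end [([276.1, 237.0], 0.72)]
wrist start_top [([321.9, 64.4], 0.82)]
wrist switch_raised_end [([437.4, 62.2], 0.79)]
[339.50060484 207.20249293]
```

View pics/c5.png

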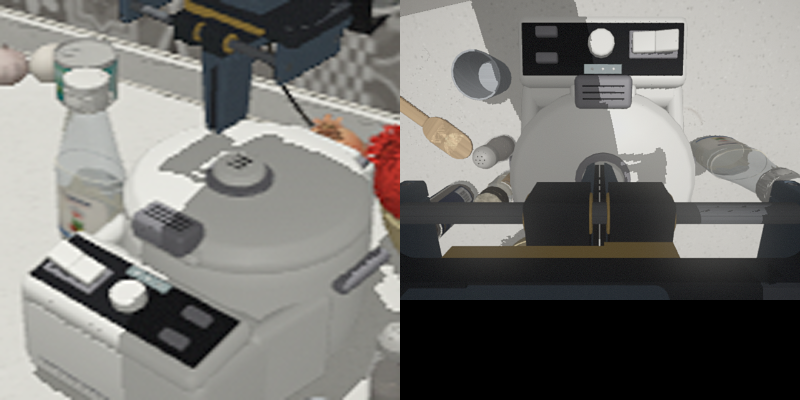

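View pics/wrist5.png

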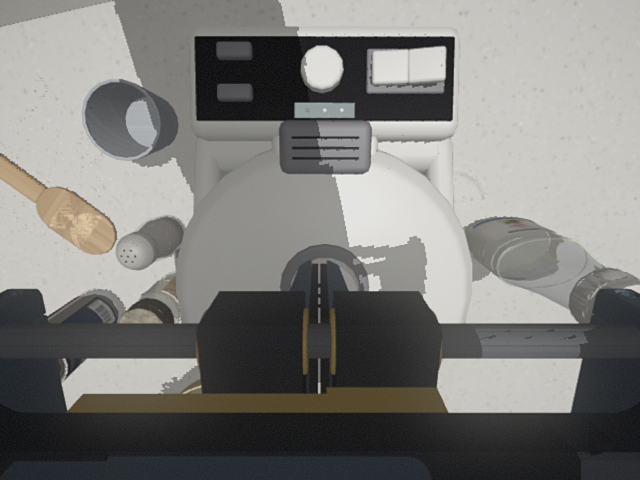

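```bash
python3 - <<'E'
import cv2,numpy as np
a=[cv2.resize(cv2.imread(f"pics/side{i}.png")[190:235,305:365],(400,300),interpolation=cv2.INTER_CUBIC) for i in (3,5)]
cv2.imwrite("pics/cmp.png",np.hstack(a))
E
```

```text
(no output)
```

View pics/cmp.png

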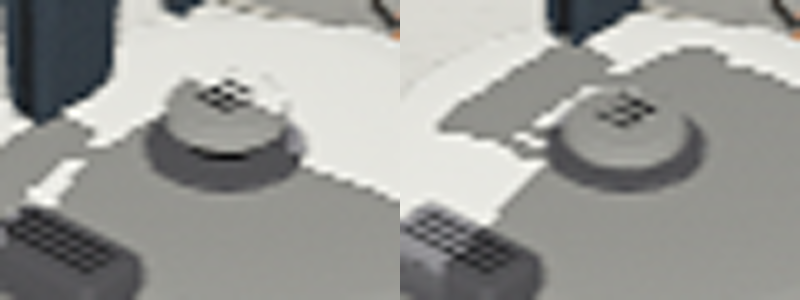

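```bash
python3 - <<'E'
from h import *
for q,u in (("start",(322,68)),("rockL",(437,62)),("rocksL",(446,65)),("rockmid",(409,66)),("rockR",(370,68)),("lip",(325,146))):
    o,d=ray("wrist",u); z={"s":128,"r":128,"l":170}[q[0]]
    X=o+d*(z-o[2])/d[2]; c,s=np.cos(.195),np.sin(.195); D=X-[655.75,-23.1,0]
    print(q,X.round(1),"cooker",round(c*D[0]-s*D[1],1),round(s*D[0]+c*D[1],1))
E
```

```text
start [507.6   8.1 128. ] cooker -151.4 1.9
rockL [518.8  83.3 128. ] cooker -155.0 77.8
rocksL [521.8  88.9 128. ] cooker -153.2 83.9
rockmid [517.6  64.8 128. ] cooker -152.6 59.5
rockR [513.8  39.3 128. ] cooker -151.4 33.7
lip [5.558e+02 1.000e-01 1.700e+02] cooker -102.5 3.4
```

Request:
{"method": "move_arm", "body": {"rows": [[0,30,18,0],[0,60,36,0],[0,92,55,0],[10,125.5,75.6,0],[40,125.5,75.6,0],[65,125.5,75.6,0],[84,125.5,75.6,0],[84,125.5,75.6,0]]}}

```text
time_s: 9.3
tool_pos: [512.2, 81.9, 141.5]
tcp_rot: [[-0.005, -0.981, 0.194], [-0.001, 0.194, 0.981], [-1.0, 0.005, -0.002]]
force: [-1.0, -0.3, -0.3]
width: 0.5
```

```bash
python3 - <<'E'
from h import *
im=manip.read_camera("side"); cv2.imwrite("pics/side6.png",im[:,:,::-1])
im=manip.read_camera("wrist"); cv2.imwrite("pics/wrist6.png",im[:,:,::-1])
s=manip.observe();print(s['tool_pos'].round(1),s['force'].round(1))
a=cv2.imread("pics/side6.png")[190:290,245:345];b=cv2.imread("pics/wrist6.png")[80:480,120:520]
cv2.imwrite("pics/c6.png",np.hstack([cv2.resize(a,(400,400),interpolation=cv2.INTER_CUBIC),b]))
E
```

```text
[514.3  81.9 144.8] [-0.1 -0.2  1. ]
```

View pics/c6.png

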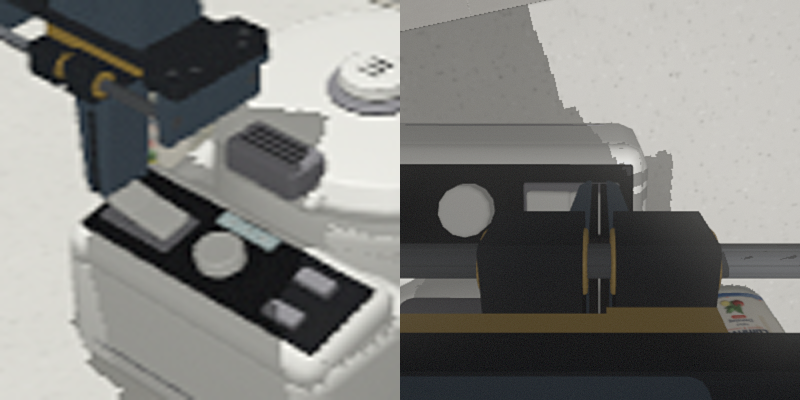

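Request:
{"method": "move_arm", "body": {"rows": [[2,0,0,0],[4,0,0,0],[6,0,0,0],[8,0,0,0],[10,0,0,0],[12,0,0,0],[12,0,0,0]]}}

```text
time_s: 9.98
tool_pos: [514.4, 82.0, 132.8]
tcp_rot: [[0.0, -0.981, 0.195], [0.0, 0.195, 0.981], [-1.0, -0.0, 0.0]]
force: [1.2, 0.8, 0.7]
width: 0.3
```

Request:
{"method": "move_arm", "body": {"rows": [[1,0,0,0],[2,0,0,0],[2,0,0,0]]}}

```text
time_s: 10.23
tool_pos: [514.5, 82.0, 130.9]
tcp_rot: [[0.0, -0.981, 0.195], [0.0, 0.195, 0.981], [-1.0, -0.0, 0.0]]
force: [1.7, 0.5, 2.9]
width: 0.6
```

Request:
{"method": "move_arm", "body": {"rows": [[1,0,0,0],[2,0,0,0],[2,0,0,0]]}}

```text
time_s: 10.48
tool_pos: [514.7, 82.0, 129.2]
tcp_rot: [[0.001, -0.981, 0.194], [0.0, 0.194, 0.981], [-1.0, -0.001, 0.0]]
force: [0.6, 0.7, 6.4]
width: 0.5
```

Request:
{"method": "move_arm", "body": {"rows": [[0.5,0,0,0],[1,0,0,0],[1,0,0,0]]}}

```text
time_s: 10.73
tool_pos: [514.8, 82.1, 128.8]
tcp_rot: [[0.001, -0.981, 0.195], [0.0, 0.195, 0.981], [-1.0, -0.001, 0.0]]
force: [-3.9, 2.0, 15.9]
width: 0.7
```

```bash
python3 - <<'E'
from h import *
im=manip.read_camera("side"); cv2.imwrite("pics/side7.png",im[:,:,::-1])
im=manip.read_camera("wrist"); cv2.imwrite("pics/wrist7.png",im[:,:,::-1])
s=manip.observe();print(s['tool_pos'].round(1),s['force'].round(1),s['moment'].round(2))
a=cv2.imread("pics/side7.png")[220:270,255:305];b=cv2.imread("pics/wrist7.png")[80:480,120:520]
cv2.imwrite("pics/c7.png",np.hstack([cv2.resize(a,(400,400),interpolation=cv2.INTER_CUBIC),b]))
E
```

```text
[514.8  82.1 128.8] [-2.   0.7 16.3] [ 0.11  0.31 -0.02]
```

View pics/c7.png

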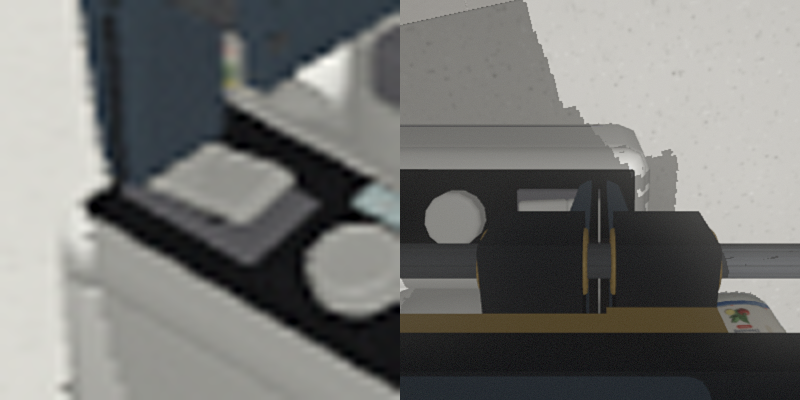

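Request:
{"method": "move_arm", "body": {"rows": [[-10,0,0,0],[-30,0,0,0],[-50,0,0,0],[-50,0,0,0],[-50,0,0,0]]}}

```text
time_s: 11.25
tool_pos: [514.5, 81.9, 178.6]
tcp_rot: [[0.001, -0.981, 0.195], [0.0, 0.195, 0.981], [-1.0, -0.001, 0.0]]
force: [-0.1, -0.0, -0.8]
width: 0.6
```

```bash
python3 - <<'E'
from h import *
im=manip.read_camera("side"); cv2.imwrite("pics/side8.png",im[:,:,::-1])
im=manip.read_camera("wrist"); cv2.imwrite("pics/wrist8.png",im[:,:,::-1])
s=manip.observe();print(s['tool_pos'].round(1),s['force'].round(1))
a=[cv2.resize(cv2.imread(f"pics/side{i}.png")[220:270,260:320],(400,333),interpolation=cv2.INTER_CUBIC) for i in (5,8)]
cv2.imwrite("pics/c8.png",np.hstack(a))
E
```

```text
[513.6  81.8 177.3] [-0.  -0.3 -0.1]
```

View pics/c8.png

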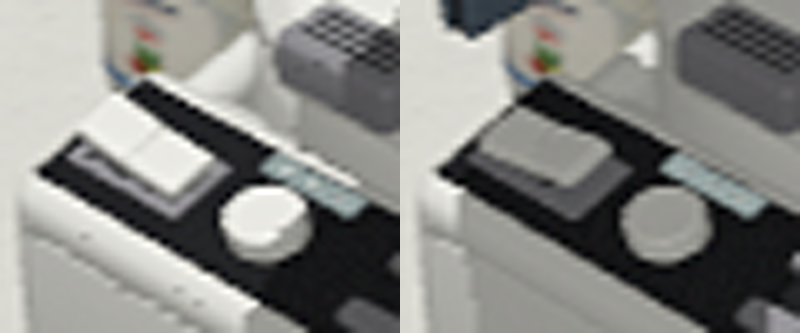

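View pics/wrist8.png

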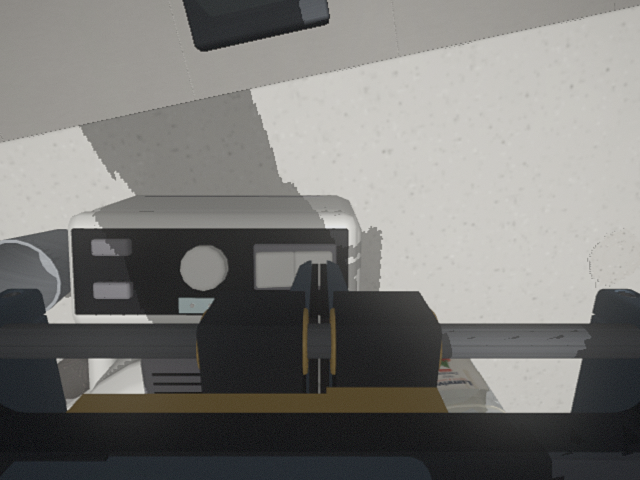

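Request:
{"method": "move_arm", "body": {"rows": [[0,0,10,0],[15,0,10,0],[30,0,10,0],[40,0,10,0],[44,0,10,0],[46,0,10,0],[47,0,10,0],[47,0,10,0]]}}

```text
time_s: 12.02
tool_pos: [516.4, 91.8, 131.1]
tcp_rot: [[0.0, -0.981, 0.195], [0.0, 0.195, 0.981], [-1.0, -0.0, 0.0]]
force: [-0.5, -0.7, 1.1]
width: 0.5
```

Request:
{"method": "move_arm", "body": {"rows": [[1,0,0,0],[2,0,0,0],[2,0,0,0]]}}

```text
time_s: 12.27
tool_pos: [516.3, 91.8, 129.1]
tcp_rot: [[0.0, -0.981, 0.195], [0.0, 0.195, 0.981], [-1.0, -0.0, 0.0]]
force: [-0.2, 0.0, -0.0]
width: 0.2
```

Request:
{"method": "move_arm", "body": {"rows": [[0.5,0,0,0],[1,0,0,0],[1,0,0,0]]}}

```text
time_s: 12.52
tool_pos: [516.4, 91.7, 128.2]
tcp_rot: [[0.0, -0.981, 0.195], [-0.0, 0.195, 0.981], [-1.0, -0.0, 0.0]]
force: [-1.4, 0.4, 5.3]
width: 0.3
```

Request:
{"method": "move_arm", "body": {"rows": [[0.5,0,0,0],[0.5,0,0,0]]}}

```text
time_s: 12.68
tool_pos: [516.5, 91.7, 127.9]
tcp_rot: [[0.0, -0.981, 0.195], [-0.0, 0.195, 0.981], [-1.0, -0.0, 0.0]]
force: [-2.8, -0.5, 8.9]
width: 0.5
```

```bash
python3 - <<'E'
from h import *
im=manip.read_camera("side"); cv2.imwrite("pics/side9.png",im[:,:,::-1])
s=manip.observe();print(s['tool_pos'].round(1),s['force'].round(1))
a=[cv2.resize(cv2.imread(f"pics/side{i}.png")[220:270,260:320],(400,333),interpolation=cv2.INTER_CUBIC) for i in (8,9)]
cv2.imwrite("pics/c9.png",np.hstack(a))
E
```

```text
[516.5  91.7 127.9] [-2.9 -0.6  8.5]
```

View pics/c9.png

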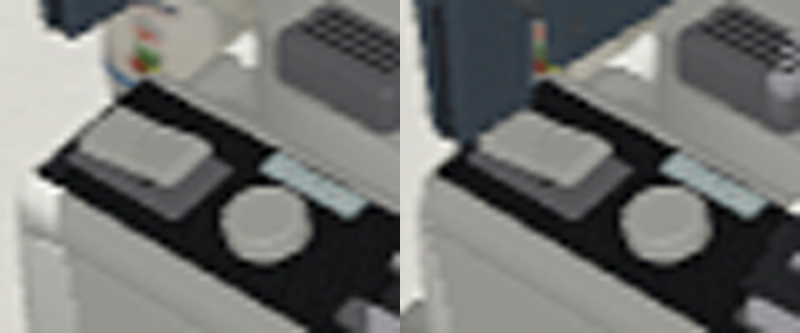

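Request:
{"method": "move_arm", "body": {"rows": [[-15,0,0,0],[-50,0,0,0],[-80,-20,-14,0],[-101,-50,-34,0],[-101,-80,-54,0],[-101,-110,-75,0],[-101,-125.5,-85.6,0],[-101,-125.5,-85.6,0]]}}

```text
time_s: 13.4
tool_pos: [624.9, -19.2, 228.5]
tcp_rot: [[0.001, -0.98, 0.197], [-0.0, 0.197, 0.98], [-1.0, -0.001, -0.0]]
force: [0.5, -0.3, -1.0]
width: 0.5
```

```bash
python3 - <<'E'
from h import *
manip.read_camera("side");im=manip.read_camera("wrist"); cv2.imwrite("pics/wrist10.png",im[:,:,::-1])
s=manip.observe();print(s['tool_pos'].round(1),s['force'].round(1),s['time_s'])
a=[cv2.resize(cv2.imread(f"pics/wrist{i}.png")[25:125,300:460],(640,400),interpolation=cv2.INTER_CUBIC) for i in (5,10)]
cv2.imwrite("pics/c10a.png",a[0]);cv2.imwrite("pics/c10b.png",a[1])
for q in ("start_top","switch_raised_end"):
    print(q,[(a['uv'],a['conf']) for a in manip.spot_point("wrist",q)[:1]])
E
```

```text
[622.5 -17.  228. ] [-0.4 -0.2 -0.3] 13.5
start_top [([323.2, 61.3], 0.93)]
switch_raised_end [([437.0, 64.2], 0.81)]
```

View pics/c10a.png

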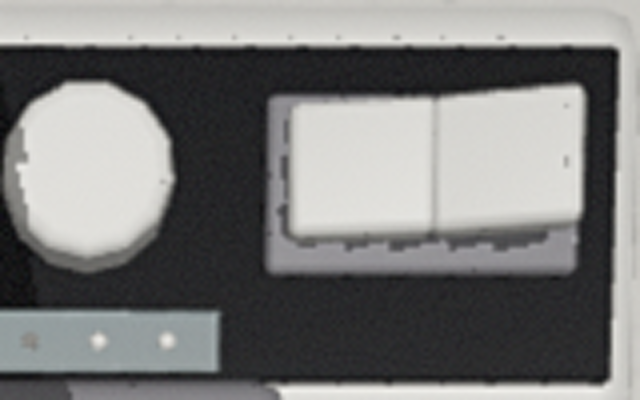

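View pics/c10b.png

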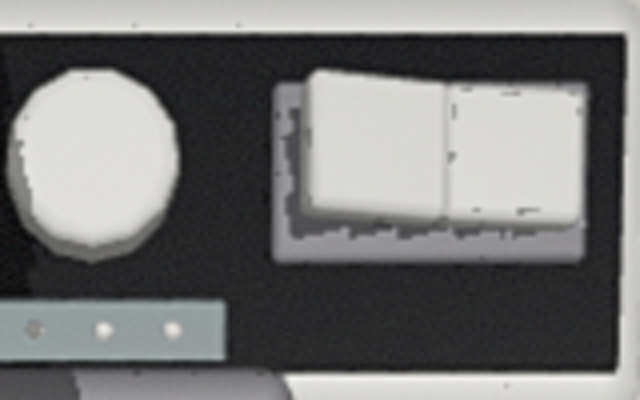

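```bash
python3 - <<'E'
from h import *
o,d=ray("wrist",(323.3,63.8));X=o+d*(127.5-o[2])/d[2];print(X)
T=manip.observe()['tcp_rot'];print(T.T@(np.array([504.5,8,127.5])-manip.observe()['tool_pos']))
E
```

```text
[504.1735767  10.103164  127.5      ]
[100.72597013 119.73249466   0.78061893]
```

Request:
{"method": "move_arm", "body": {"rows": [[0,30,0,0],[0,60,0.4,0],[0,90,0.8,0],[20,119,0.8,0],[45,119,0.8,0],[70,119,0.8,0],[87,119,0.8,0],[87,119,0.8,0]]}}

```text
time_s: 14.27
tool_pos: [503.4, 8.1, 138.7]
tcp_rot: [[-0.005, -0.981, 0.193], [0.0, 0.193, 0.981], [-1.0, 0.005, -0.001]]
force: [-1.0, -0.4, -1.2]
width: 0.3
```

```bash
python3 - <<'E'
from h import *
im=manip.read_camera("side"); cv2.imwrite("pics/side11.png",im[:,:,::-1])
s=manip.observe();print(s['tool_pos'].round(1),s['force'].round(1))
cv2.imwrite("pics/c11.png",cv2.resize(im[200:280,250:350,::-1],(600,480),interpolation=cv2.INTER_CUBIC))
E
```

```text
[504.5   8.  140.5] [ 1.2  0.8 -0.1]
```

View pics/c11.png

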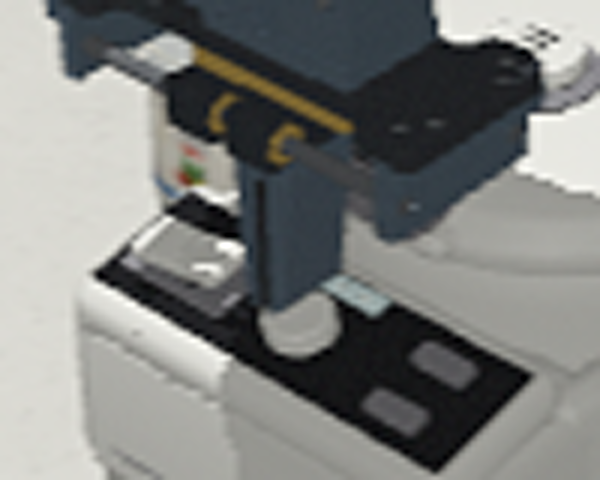

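Request:
{"method": "move_arm", "body": {"rows": [[3,0,0,0],[6,0,0,0],[8,0,0,0],[10,0,0,0],[11,0,0,0],[12,0,0,0],[12,0,0,0]]}}

```text
time_s: 14.9
tool_pos: [506.1, 7.3, 129.4]
tcp_rot: [[-0.0, -0.981, 0.195], [-0.0, 0.195, 0.981], [-1.0, 0.0, -0.0]]
force: [-1.3, 0.4, 0.6]
width: 0.5
```

Request:
{"method": "move_arm", "body": {"rows": [[0.7,0,0,0],[1.4,0,0,0],[1.4,0,0,0]]}}

```text
time_s: 15.15
tool_pos: [506.3, 7.3, 128.1]
tcp_rot: [[0.0, -0.981, 0.195], [-0.0, 0.195, 0.981], [-1.0, -0.0, 0.0]]
force: [-0.4, 0.2, 1.6]
width: 0.1
```

Request:
{"method": "move_arm", "body": {"rows": [[0.7,0,0,0],[1,0,0,0],[1,0,0,0]]}}

```text
time_s: 15.4
tool_pos: [506.4, 7.3, 127.2]
tcp_rot: [[0.001, -0.981, 0.195], [-0.0, 0.195, 0.981], [-1.0, -0.001, 0.0]]
force: [1.4, -0.9, 2.0]
width: 0.5
```

Request:
{"method": "move_arm", "body": {"rows": [[0.5,0,0,0],[1,0,0,0],[1,0,0,0]]}}

```text
time_s: 15.65
tool_pos: [506.4, 7.3, 126.1]
tcp_rot: [[0.001, -0.981, 0.194], [-0.0, 0.194, 0.981], [-1.0, -0.001, 0.0]]
force: [1.5, -1.0, 2.7]
width: 0.6
```

Request:
{"method": "move_arm", "body": {"rows": [[0.5,0,0,0],[0.7,0,0,0],[0.7,0,0,0]]}}

```text
time_s: 15.9
tool_pos: [506.4, 7.3, 125.5]
tcp_rot: [[0.001, -0.981, 0.195], [-0.0, 0.195, 0.981], [-1.0, -0.001, 0.0]]
force: [2.7, -0.6, 5.2]
width: 0.2
```

Request:
{"method": "move_arm", "body": {"rows": [[0.5,0,0,0],[0.8,0,0,0],[0.8,0,0,0]]}}

```text
time_s: 16.15
tool_pos: [506.6, 7.3, 125.1]
tcp_rot: [[0.001, -0.981, 0.195], [-0.0, 0.195, 0.981], [-1.0, -0.001, 0.0]]
force: [-0.0, -0.4, 12.3]
width: 0.5
```

Hard stop reached at 12 N, so the key is fully in; now I back off.

Request:
{"method": "move_arm", "body": {"rows": [[-5,0,0,0],[-20,0,0,0],[-50,0,0,0],[-85,0,0,0],[-105,-30,0,0],[-105,-65,0,0],[-105,-100,0,0],[-105,-119,0,0]]}}

```text
time_s: 16.82
tool_pos: [625.2, -16.4, 229.8]
tcp_rot: [[0.001, -0.981, 0.195], [0.0, 0.195, 0.981], [-1.0, -0.001, 0.0]]
force: [-0.4, 0.8, 0.6]
width: 0.4
```

```bash
python3 - <<'E'
from h import *
im=manip.read_camera("side"); cv2.imwrite("pics/side12.png",im[:,:,::-1])
im2=manip.read_camera("wrist"); cv2.imwrite("pics/wrist12.png",im2[:,:,::-1])
s=manip.observe();print(s['tool_pos'].round(1),s['force'].round(1),s['time_s'])
cv2.imwrite("pics/c12.png",np.hstack([cv2.resize(im[170:290,250:370,::-1],(400,400),interpolation=cv2.INTER_CUBIC),cv2.resize(im2[0:200,170:470,::-1],(400,267)).copy() if 0 else cv2.resize(im2[0:260,170:430,::-1],(400,400))]))
E
```

```text
[624.4 -16.3 228.9] [-0.6 -1.  -0.1] 16.9167
```

View pics/c12.png

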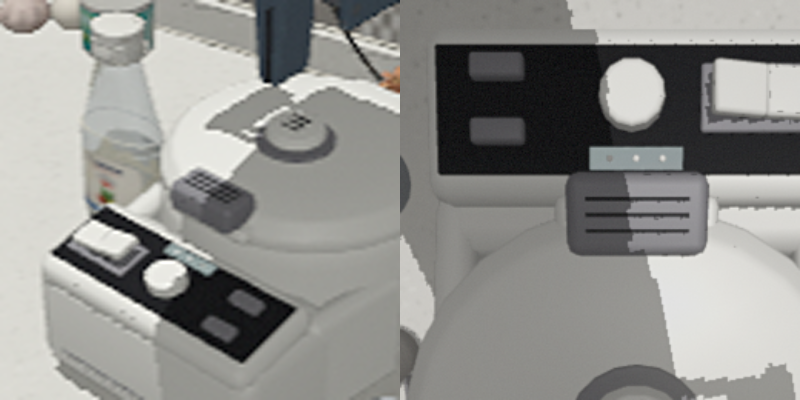

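View pics/side12.png

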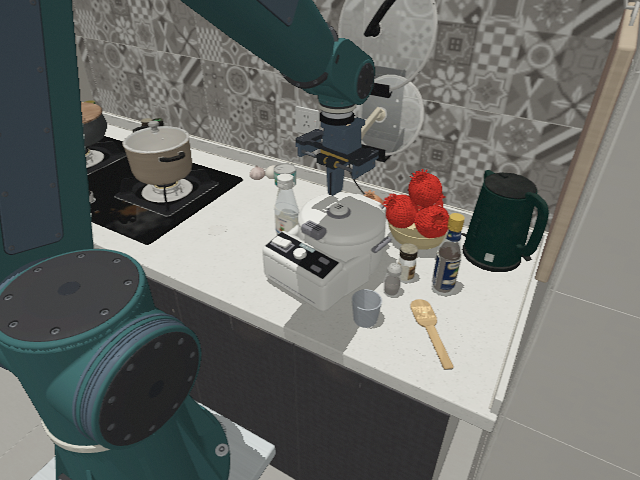

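Request:
{"method": "move_arm", "body": {"rows": [[-10,0,0,0],[-10,0,0,0],[-10,0,0,0],[-10,0,0,0]]}}

```text
time_s: 17.25
tool_pos: [622.0, -15.6, 239.8]
tcp_rot: [[0.0, -0.981, 0.194], [-0.0, 0.194, 0.981], [-1.0, -0.0, 0.0]]
force: [-1.1, 0.0, -0.3]
width: 0.8
```

```bash
python3 -c "
from rig import manip
print(manip.observe()['force'],manip.hand_in())"
```

```text
the job is handed in; nothing more can be done
[-1.09051243  0.03443147 -0.30659671] None
```

I did the four steps in order and handed the job in at about 17 s of the 54 s allowed; no verdict is reported.

| Step | How it was pressed | Check |
|---|---|---|
| Lid | Lip followed down its arc to about z 166 mm, roughly 5.5 N | The lip's place in the side picture matches a shut lid |
| Vent cap | Pressed down to a hard stop at z 180.1 mm, 15 N | Pictures show the gap under the cap gone |
| Rocker switch | Pressed twice on the raised half, up to 16 N | Pictures show it tilted the opposite way from before |
| Start key | Pressed down to a hard stop at z 125.1 mm, 12 N, then released | The last picture shows it standing up again |

In the last pictures the small keys are up and the things standing round the cooker look to be in place. The arm is clear, and the wrist force is down to noise.

- **Second rocker press:** I pressed it again further out because the first press gave too little certainty that it had turned fully.
- **Cap friction:** The wrist force showed almost nothing while the cap was moving (about 0.8 N at most, against the 2.5 N expected). I relied on the hard stop and the pictures instead.
- **Position estimates:** Side and wrist pictures disagreed by 2 to 3 mm on where the start key is, well inside the key's 29 mm. I did not measure the cooker's position again; it shows no visible shift in the pictures.

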